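# Open the safety-capped hutch disinfectant jug

## Task

The carry handle of the hutch-disinfectant jug stands up over its red safety cap: fold the handle forward, to the label side that faces you, and down until it snaps fully home behind its nibs. Then press the push-and-turn cap down, twist it anticlockwise until it comes free and lift it off. Finish still holding the cap in the gripper, level and straight above the open neck with about 60 mm of air between them, with the jug left standing where it was, the handle still snapped down, and the feed pan and wooden chew left alone.

Things in the scene. Friction and masses are not known exactly. Their poses are not given: they have to be found in the camera images.
- jug: White plastic jug, loose on the bench, 1.6 to 3 kg full. Origin: centre of its underside, z up. Body 140 mm (x) by 120 mm (y), flat shoulder at z 130 mm. Front (-x face: paper label, blue band, orange diamond) faces the robot within 25 degrees. A round neck, 39 mm across, rises on the z axis; its three ledges for the cap reach 48 mm across. The blue carry handle is hinged on the two sides.
- jug_mouth (a point): Centre of the neck's rim, on the jug's z axis, 159 mm above the jug's underside (29 mm above the shoulder). Axes as the jug's.
- handle_pivot (a point): Mid-point of the handle's hinge axis, inside the jug on its z axis, 112 mm above its underside. The hinge axis runs along the jug's y. Axes as the jug's. At the front of each side of the jug, 45 mm ahead of this point, sits a white sprung snap nib (12 mm ball): the arms ride over the nibs and are held below them.
- handle_grip (a point): Centre of the handle's cross bar: round, 16 mm thick (looks 18 mm in its dark rubber sleeve, 84 mm long), along the jug's y, 110 mm from the hinge axis. Two arms, 6 mm thick and 12 mm wide, run outside the jug's sides, 62 to 69 mm from its centre plane. Upright, the bar is over the cap with 40 mm of air between.
- handle (a joint): Handle angle a, rad: 0 upright, grows folding to the jug's front; bar is 110 mm*sin(a) ahead of the pivot, 110 mm*cos(a) above it. Stops: -0.35 and 1.571 (level; bar 40 mm ahead of the label face). Stays put up to about 0.8; lower it sags onto the nibs, at about 1.08; 3 to 4 N on the bar takes it past them; from 1.46 they spring out over the arms and hold it home, above 1.5.
- cap: Red ribbed push-and-turn cap, a loose part on the neck: 58 mm diameter over the ribs, 30 mm high, 50 g. Origin: centre of the skirt's lower rim; z up, flat top at z 30 mm. Locked, its origin is 144 mm above the jug's underside (14 mm above the shoulder). A white bar on top lies along its x, and along the jug's x when locked.
- cap_top (a point): Centre of the cap's top. Sprung: it cannot turn or lift until pressed down 3.5 mm (about 15 N); bottoms at 6 mm (18 N). Kept down, it turns anticlockwise from above (clockwise is blocked); from 27 degrees on pressing is no longer needed, from 38 to 80 degrees past locked it lifts straight off (aim for 60), farther it meets a solid stop.
- pan: Empty round aluminium feed pan, 184 mm across its rim, 42 mm high, loose; origin at the centre of its underside. To be left alone.
- chew: Round turned wooden chew, a disc 64 mm in diameter and 28 mm high, loose; origin at the centre of its underside. To be left alone.
Things that resemble listed ones, but are neither listed nor needed, are in the scene too. There is more than one size of the cap; the one meant has the size given above.

How it is judged:
By the outcome, as a careful person would: the job done as asked, in the order asked, and still so for the second after the job is handed in, while the arm keeps its last pose, push and grip.
It also fails if it takes over 48 s, if anything falls off the work surface, if the arm or the gripper's body presses on something with over 40 N, if the wrist force passes 120 N, or if a joint passes its speed limit or range.

## Robot

A 6-joint arm with a two-finger parallel gripper is mounted at the origin on the work surface. World frame = base frame: x ahead of the robot, y to its left, z up, the work surface at z = 0. Lengths are in m, angles in rad, forces in N, time in s.
With the tool pointing down it reaches from about 0.325 to 0.775 m from the base axis. Payload 9.3 kg.
Tool frame: the origin (TCP) lies midway between the tips of the shut fingers; the grasp point (between the pads) lies 19 mm behind it; x points along the fingers, y is the direction in which the jaws open and shut, and the axes are right-handed (so a half turn about x gives the same grasp; the last joint's range is limited). The gripper opens to 85 mm and grips with 20 to 120 N. Pads are 22 mm wide; open, the fingers measure 114 mm over their backs; the gripper's body (76 mm by 85 mm) begins 54 mm behind the grasp point. The pads swing forward as they close: fully open they stand 13 mm farther back than shut.
Start: joints at [1.075, 0.259, 0.021, 1.334, 0, 1.418], TCP at [0.185, 0.518, 0.231] pointing down, gripper open.
Joint ranges: [-3.04, 3.04], [-0.91, 1.82], [-1.04, 1.36], [-1.92, 1.95], [-1.52, 1.45], [-3.14, 3.14]. Speed limits (rad/s): [2.22, 2.22, 2.79, 3.14, 3.14, 3.14].

## Interface

Orientations are given as a unit quaternion [w, x, y, z].
In Python, from rig import r gives the robot as it stands.
- The arm moves only by the shell command python3 -m crank 'ROWS' [FORCE]. ROWS is JSON, a list of rows, each a list of 3 entries, a list of its own where there are three numbers: the finger opening in mm, from 0 to 85.4, then the shift along the tool's x, y, z in mm, then the turn, a rotation vector about the tool's x, y, z in degrees. In form: [[hand, [x, y, z], [wx, wy, wz]], ...]. A call has 1 to 8 rows; each row shifts and turns the pose as measured when the row begins, along the tool's axes as they then stand; what a row does not reach is not made up. A row lasts 1/8 s, in which the tool goes at most 62.5 mm and 10.7 degrees, less where a joint would pass 70% of its speed; a pose out of reach is approached as far as the arm can. A call is refused whole if a number of a shift passes 62.5 or a number of a turn 10.7, either way. A call with a gripper value outside its range is refused whole. The fingers move at their own pace and stop on an object; FORCE is the grip in N (left out, the last holds). Time passes only in rows, so rows that do not move let the fingers close. It gives the time, the measured TCP pose, the force and the opening at its end, in the units of the state.
- r.state(): the state, without advancing time (a new reading comes with each control period).
- r.read_camera(name): name is "side" or "top" or "wrist"; returns the picture (480x640x3 uint8, blue, green, red); there is no depth.
- r.camera_info(name): a dict with "mtx" (3x3 intrinsics, pixels), "R" (3x3) and "t" (3): a world point X has camera coordinates R X + t. Camera axes: x right, y down, z forward; pixel columns grow to the right and rows downward; lengths in m; the calibration is good to about 2 mm. A picture is of the moment at which its call begins: read the wrist's pose just before it. camera_info takes no time and is no camera call; for the wrist camera it gives the pose at the moment of the call.
- r.job_done(): hands the job in, once; it reports no verdict.
The state is a dict: "t": time; "q": joint angles; "qvel": joint speeds; "joint_torque": joint torques, N m; "tool_pos": TCP position; "tcp_rot": TCP orientation; "force": force on the tool from outside, world axes, zero at the start; "wrist_torque": the same for the moment, N m; "opening": finger opening in m.
Only numpy, scipy, OpenCV 4.12 (cv2) and the standard library are available. Lean on these libraries where they do the work, as an engineer would, in place of code of your own. Each camera call takes 0.05 s, during which the arm holds its last target.

## Working session

There is one attempt and no reset: what is moved stays moved. The work goes in short steps, Python scripts to look and compute and a shell command to move; the robot and the scene stay as the last step left them, time stands still between calls to the robot, and variables do not carry over. Pictures are saved under pics/ and viewed, and the job is handed in when it is done.

```bash
mkdir -p pics; ls
python3 - <<'E'
from rig import r
import cv2
s=r.state(); print({k:(v if not hasattr(v,'__len__') else [round(float(x),4) for x in v]) for k,v in s.items()})
for n in ("side","top"):
    cv2.imwrite(f"pics/{n}0.png",r.read_camera(n)); i=r.camera_info(n); print(n,i)
E
```

```text
pics
{'t': 0.0, 'q': [1.0754, 0.2592, 0.0208, 1.3337, -0.0, 1.4182], 'qvel': [0.0004, 0.0006, 0.0004, -0.0009, 0.0006, -0.001], 'joint_torque': [-0.0016, -55.5643, 34.4528, 0.0138, -0.0001, 0.0], 'tool_pos': [0.1847, 0.5177, 0.2306], 'tcp_rot': [0.6966, 0.1201, 0.6969, -0.1211], 'force': [1.051, -0.887, -0.3664], 'wrist_torque': [-0.0277, -0.0326, 0.0073], 'opening': 0.0856286631072937}
side {'mtx': array([[437.18487738,   0.        , 321.46612253],
       [  0.        , 437.18487738, 235.64185867],
       [  0.        ,   0.        ,   1.        ]]), 'R': array([[-0.84884144, -0.52841703,  0.01560934],
       [-0.41718882,  0.6514468 , -0.63369595],
       [ 0.32468707, -0.54441943, -0.77342472]]), 't': array([0.49605854, 0.34090508, 0.85719953])}
top {'mtx': array([[621.11897318,   0.        , 319.2067707 ],
       [  0.        , 621.11897318, 240.20731892],
       [  0.        ,   0.        ,   1.        ]]), 'R': array([[ 0.01687299, -0.99980946,  0.0098154 ],
       [-0.98657276, -0.01824296, -0.1623003 ],
       [ 0.16244844, -0.00694512, -0.98669259]]), 't': array([-0.01642882,  0.61284883,  1.4434983 ])}
```

View pics/side0.png

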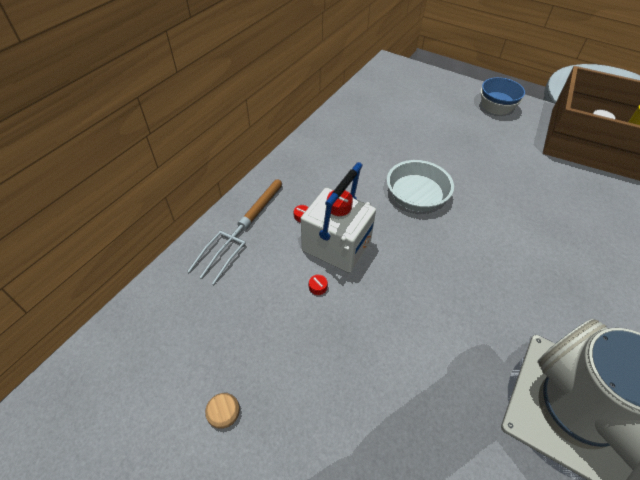

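View pics/top0.png

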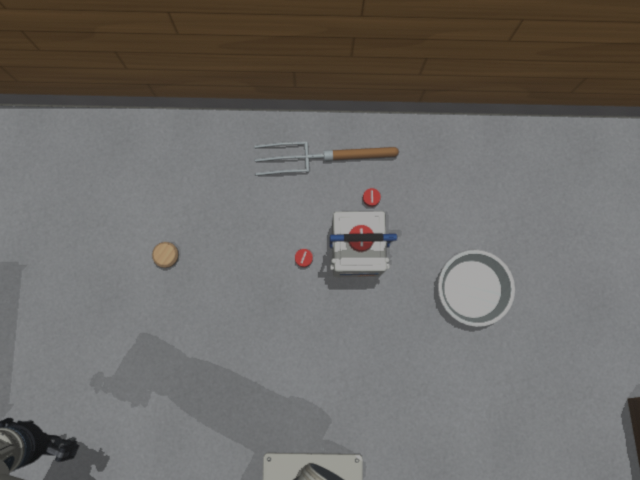

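```bash
cat > h.py <<'E'
import numpy as np,cv2
from rig import r
def ray(n,px,info=None):
    i=info or r.camera_info(n); R=np.array(i['R']);t=np.array(i['t']);K=np.array(i['mtx'])
    d=R.T@np.linalg.solve(K,np.array([px[0],px[1],1.])); return -R.T@t,d
def plane(n,px,z,info=None):
    o,d=ray(n,px,info); return o+d*(z-o[2])/d[2]
def proj(n,X,info=None):
    i=info or r.camera_info(n); c=np.array(i['R'])@np.array(X)+np.array(i['t']); p=np.array(i['mtx'])@c; return p[:2]/p[2]
def tri(n1,p1,n2,p2):
    A=[];b=[]
    for n,p in((n1,p1),(n2,p2)):
        o,d=ray(n,p); d/=np.linalg.norm(d); M=np.eye(3)-np.outer(d,d); A.append(M);b.append(M@o)
    return np.linalg.lstsq(np.vstack(A),np.hstack(b),rcond=None)[0]
E
python3 - <<'E'
from h import *
a=cv2.imread('pics/top0.png');b=cv2.imread('pics/side0.png')
c1=cv2.resize(a[180:290,280:410],None,fx=4,fy=4,interpolation=cv2.INTER_CUBIC)
cv2.imwrite('pics/topc.png',c1[:,:520])
cv2.imwrite('pics/sidec.png',cv2.resize(b[155:305,280:400],None,fx=4,fy=4,interpolation=cv2.INTER_CUBIC))
for n,im in(('top',a),('side',b)):
    h=cv2.cvtColor(im,cv2.COLOR_BGR2HSV)
    for nm,m in(('red',(((h[...,0]<6)|(h[...,0]>174))&(h[...,1]>180)&(h[...,2]>80))),('blue',((h[...,0]>100)&(h[...,0]<125)&(h[...,1]>150)&(h[...,2]>40)))):
        k,l,s,c=cv2.connectedComponentsWithStats(m.astype('uint8'))
        for j in range(1,k):
            if s[j,4]>8: print(n,nm,s[j],c[j].round(1))
E
```

```text
side red [333 191  19  25 296] [342.3 204.5]
side red [298 206   9   4  27] [302.3 207.2]
side red [294 208   9  13  63] [297.3 214. ]
side red [309 275  18  20 236] [317.7 284.9]
side blue [352 163  10  35 119] [355.5 176.8]
side blue [320 193  18  47 237] [327.8 215.9]
side blue [356 226  16  25  41] [363.5 238.4]
```

View pics/topc.png

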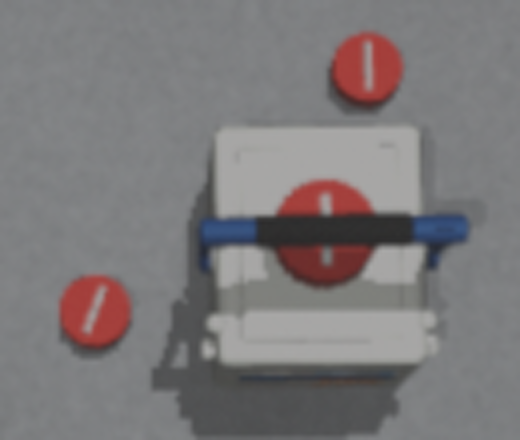

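View pics/sidec.png

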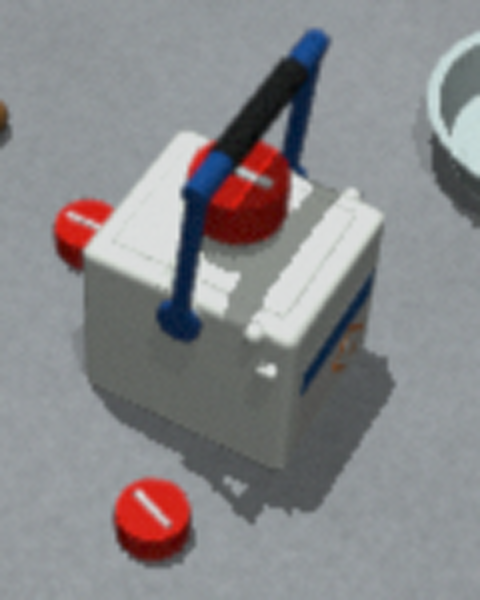

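The red items: the jug's cap at top (361,238) / side (342,204), and two smaller spare caps on the bench at top (372,197) and (304,258). The right one sits on the neck under the handle, and is visibly larger (about 25 px against 17 px). The crops confirm this. The front with its label and band faces the robot (bottom of the top image).

Run:
```python
from h import *
f=lambda u,v:(280+(u-1.5)/4,180+(v-1.5)/4)
print('barmark',[plane('top',f(*p),.174).round(4) for p in((326,194),(327,265))])
print('handle bar ends',[plane('top',f(*p),.222).round(4) for p in((203,231),(468,228))])
print('sleeve ends',[plane('top',f(*p),.222).round(4) for p in((256,230),(413,228))])
print('shoulder corners BL,BR',[plane('top',f(*p),.13).round(4) for p in((217,130),(420,127))])
print('front edge',[plane('top',f(*p),.13).round(4) for p in((220,363),(424,362))])
g=lambda u,v:(280+(u-1.5)/4,155+(v-1.5)/4)
print('side shoulder corners BL, BR, FR?,FL',[plane('side',g(*p),.13).round(4) for p in((86,257),(185,133),(382,215),(290,345))])
print('side cap mark',[plane('side',g(*p),.174).round(4) for p in((235,172),(270,186))])
print('handle ends tri', tri('top',f(203,231),'side',g(200,192)),tri('top',f(468,228),'side',g(315,42)))
print('pan',plane('top',(476,288),.042),'chew',plane('top',(165,254),.028),'caps',plane('top',(372,197),.02),plane('top',(304,258),.02))
print('capwidths px', 100/4)
```

```text
barmark [array([ 0.6214, -0.0969,  0.174 ]), array([ 0.5817, -0.0977,  0.174 ])]
handle bar ends [array([ 0.5913, -0.028 ,  0.222 ]), array([ 0.5955, -0.1691,  0.222 ])]
sleeve ends [array([ 0.5924, -0.0562,  0.222 ]), array([ 0.595 , -0.1398,  0.222 ])]
shoulder corners BL,BR [array([ 0.6657, -0.0375,  0.13  ]), array([ 0.6697, -0.154 ,  0.13  ])]
front edge [array([ 0.5315, -0.041 ,  0.13  ]), array([ 0.5342, -0.1562,  0.13  ])]
side shoulder corners BL, BR, FR?,FL [array([ 0.6608, -0.0319,  0.13  ]), array([ 0.6658, -0.147 ,  0.13  ]), array([ 0.5346, -0.1514,  0.13  ]), array([ 0.5322, -0.0385,  0.13  ])]
side cap mark [array([ 0.6038, -0.0971,  0.174 ]), array([ 0.582 , -0.0983,  0.174 ])]
handle ends tri [ 0.58871777 -0.02846332  0.2276187 ] [ 0.59648813 -0.16934366  0.21886873]
pan [ 0.50539854 -0.38288928  0.042     ] chew [0.57586621 0.36774595 0.028     ] caps [ 0.729207   -0.13511839  0.02      ] [0.57329558 0.03057928 0.02      ]
capwidths px 25.0
```

```bash
cat >> h.py <<'E'
from scipy.spatial.transform import Rotation as Ro
def rot(s):
    q=s['tcp_rot']; return Ro.from_quat([q[1],q[2],q[3],q[0]])
def goalR(yaw):  # tool x down, tool y at heading yaw deg
    y=np.array([np.cos(np.radians(yaw)),np.sin(np.radians(yaw)),0]);x=np.array([0,0,-1.]);return Ro.from_matrix(np.c_[x,y,np.cross(x,y)])
def to(p,yaw):
    s=r.state();R=rot(s);G=goalR(yaw)
    print('shift mm',(R.inv().apply(np.array(p)-s['tool_pos'])*1e3).round(1),'turn deg',np.degrees((R.inv()*G).as_rotvec()).round(2))
    print('after-turn frame shift',(G.inv().apply(np.array(p)-s['tool_pos'])*1e3).round(1))
def st():
    s=r.state();R=rot(s).as_matrix()
    print('t',round(s['t'],2),'pos',np.round(s['tool_pos'],4),'x',R[:,0].round(3),'yaw_y',np.degrees(np.arctan2(R[1,1],R[0,1])).round(1),'F',np.round(s['force'],1),'open',round(s['opening']*1e3,1),'q',np.round(s['q'],2))
E
python3 - <<'E'
from h import *
st()
to((.594,-.0975,.3),1.5);to((.594,-.0975,.3),-178.5)
E
```

```text
t 0.1 pos [0.1847 0.5178 0.2307] x [-0.001 -0.001 -1.   ] yaw_y 70.4 F [0.3 0.1 0.2] open 85.1 q [1.08 0.26 0.02 1.33 0.   1.42]
shift mm [ -68.9 -442.   592.2] turn deg [6.886e+01 3.000e-02 7.000e-02]
after-turn frame shift [-69.3 393.  625.8]
shift mm [ -68.9 -442.   592.2] turn deg [-1.1114e+02 -8.0000e-02  4.0000e-02]
after-turn frame shift [ -69.3 -393.  -625.8]
```

```bash
python3 -m crank '[[85,[-10,0,0],[9.8,0,0]],[85,[-10,0,0],[9.8,0,0]],[85,[-10,0,0],[9.8,0,0]],[85,[-10,0,0],[9.8,0,0]],[85,[-10,0,0],[9.8,0,0]],[85,[-10,0,0],[9.8,0,0]],[85,[-10,0,0],[9.8,0,0]]]' 20; python3 -c "
from h import *
st();to((.594,-.0975,.3),1.5)"
```

```text
t: 0.98
tool_pos: [0.1842, 0.5168, 0.2993]
tcp_rot: [-0.499, -0.499, -0.497, 0.505]
force: [-0.0, 0.1, -0.5]
opening: 0.085
t 0.97 pos [0.1842 0.5168 0.2993] x [-0.004 -0.008 -1.   ] yaw_y -0.4 F [-0.   0.1 -0.5] open 85.0 q [ 1.08  0.25  0.18  1.51 -0.    2.65]
shift mm [  2.4 414.2 611.3] turn deg [-1.92  0.45  0.25]
after-turn frame shift [ -0.7 393.5 624.8]
```

```bash
python3 -m crank '[[60,[0,38,57],[0,0,0]],[60,[0,38,57],[0,0,0]],[60,[0,38,57],[0,0,0]],[60,[0,38,57],[0,0,0]],[60,[0,38,57],[0,0,0]],[60,[0,38,57],[0,0,0]],[60,[0,38,57],[0,0,0]],[60,[0,38,57],[0,0,0]]]'; python3 -c "
from h import *
st();to((.594,-.0975,.3),1.5)"
```

```text
t: 1.98
tool_pos: [0.4585, 0.0964, 0.2997]
tcp_rot: [-0.5, -0.497, -0.498, 0.504]
force: [0.5, 0.4, -0.2]
opening: 0.0599
t 1.98 pos [0.4585 0.0964 0.2997] x [-0.005 -0.009 -1.   ] yaw_y -0.2 F [ 0.5  0.4 -0.2] open 59.9 q [ 0.03  0.11  0.01  1.47 -0.01  1.61]
shift mm [  0.7 136.  193.5] turn deg [-1.66  0.5   0.32]
after-turn frame shift [ -0.3 130.3 197.4]
```

```bash
python3 -m crank '[[60,[0,36,50],[-1.7,0.5,0.3]],[60,[0,36,50],[0,0,0]],[60,[0,36,50],[0,0,0]],[60,[0,20,40],[0,0,0]],[60,[0,0,0],[0,0,0]]]'; python3 -c "
from h import *
st();to((.594,-.0975,.3),1.5)
cv2.imwrite('pics/w1.png',r.read_camera('wrist'));cv2.imwrite('pics/s1.png',r.read_camera('side')[120:320,240:460].repeat(3,0).repeat(3,1)[:600,:660])"
```

```text
t: 2.6
tool_pos: [0.5925, -0.0997, 0.2966]
tcp_rot: [0.504, 0.494, 0.507, -0.495]
force: [-1.2, 0.2, 0.2]
opening: 0.0598
t 2.6 pos [ 0.5925 -0.0997  0.2966] x [-0.004  0.002 -1.   ] yaw_y 1.3 F [-1.2  0.2  0.2] open 59.8 q [-0.31  0.34  0.31  1.54  0.    1.24]
shift mm [-3.4  1.5 -2.1] turn deg [-0.22 -0.09  0.23]
after-turn frame shift [-3.4  1.6 -2.1]
```

View pics/w1.png

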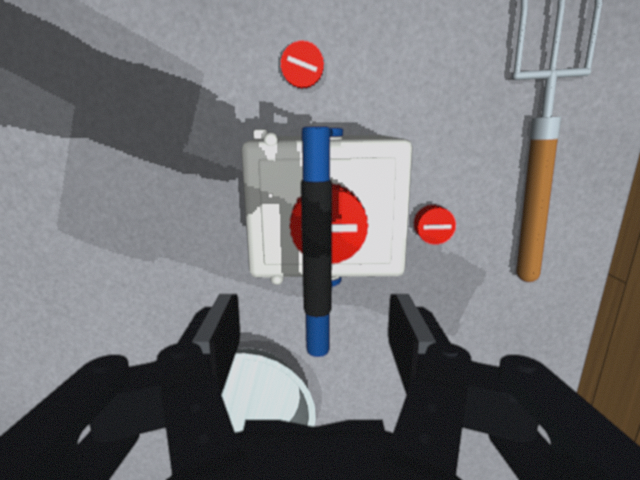

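View pics/s1.png

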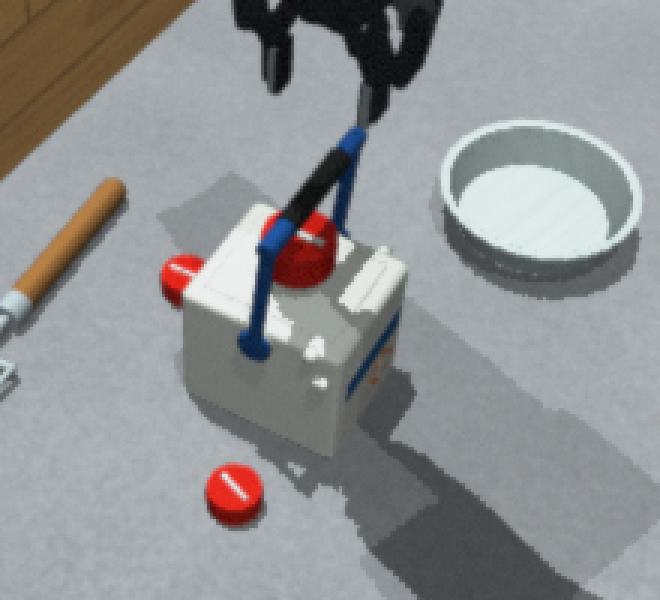

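The wrist view shows the bar's sleeve (303–331, 181–315) centred between the open fingers, and the cap at (329,223). I'll cross-check the positions from this view.

```bash
python3 -c "
from h import *
i=r.camera_info('wrist')
print(plane('wrist',(316.5,181),.222,i),plane('wrist',(317,315),.222,i))
print('cap',plane('wrist',(329,223),.174,i), 'mark end',plane('wrist',(357,228),.174,i))
print('shoulder',[plane('wrist',p,.13,i).round(4) for p in((412,140),(407,275),(250,276),(243,143))])
"
```

```text
[ 0.59233123 -0.05531082  0.222     ] [ 0.59484979 -0.14077312  0.222     ]
cap [ 0.60256627 -0.09233549  0.174     ] mark end [ 0.62301436 -0.09558858  0.174     ]
shoulder [array([ 0.6678, -0.0343,  0.13  ]), array([ 0.6747, -0.1491,  0.13  ]), array([ 0.5368, -0.1534,  0.13  ]), array([ 0.534 , -0.0398,  0.13  ])]
```

```bash
python3 -m crank '[[60,[45,1,-1],[0,0,0]],[60,[40,0,-1],[0,0,0]],[60,[7,0,0],[0,0,0]],[15,[1,0,0],[0,0,0]],[15,[0,0,0],[0,0,0]],[15,[0,0,0],[0,0,0]],[15,[0,0,0],[0,0,0]]]' 20; python3 -c "
from h import *
st();to((.594,-.0975,.203),1.5)"
```

```text
t: 3.58
tool_pos: [0.5918, -0.0904, 0.2083]
tcp_rot: [0.508, 0.493, 0.507, -0.491]
force: [1.1, -0.0, -8.6]
opening: 0.0152
t 3.58 pos [ 0.5918 -0.0904  0.2083] x [ 0.004  0.    -1.   ] yaw_y 1.7 F [ 1.1 -0.  -8.6] open 15.2 q [-0.29  0.35  0.09  1.31  0.    1.25]
shift mm [5.3 2.  7.2] turn deg [ 0.22 -0.01 -0.21]
after-turn frame shift [5.3 2.  7.2]
```

```bash
python3 -c "
from h import *
st()
cv2.imwrite('pics/w2.png',r.read_camera('wrist'));cv2.imwrite('pics/s2.png',r.read_camera('side')[120:320,240:460].repeat(3,0).repeat(3,1)[:600,:660]);st()"
```

```text
t 3.58 pos [ 0.5918 -0.0904  0.2083] x [ 0.004  0.    -1.   ] yaw_y 1.7 F [ 1.1 -0.  -8.6] open 15.2 q [-0.29  0.35  0.09  1.31  0.    1.25]
t 3.67 pos [ 0.5918 -0.0904  0.2082] x [ 0.004  0.    -1.   ] yaw_y 1.7 F [ 0.6  0.3 -4.9] open 15.2 q [-0.29  0.35  0.09  1.31  0.    1.25]
```

View pics/w2.png

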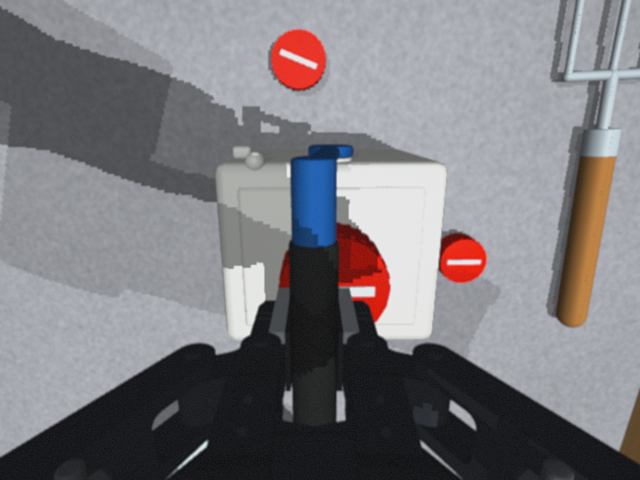

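View pics/s2.png

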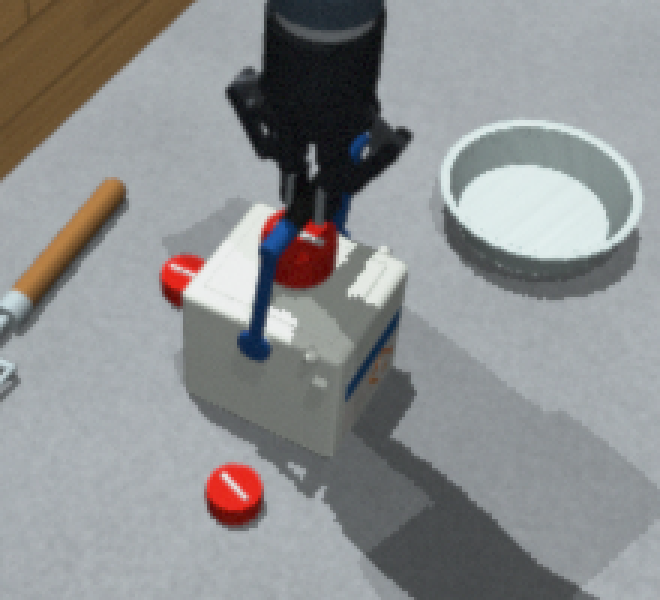

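```bash
python3 -m crank '[[15,[2.4,-16.3,0],[0,0,0]],[15,[4.8,-15.8,0],[0,0,0]],[15,[7.1,-14.9,0],[0,0,0]],[15,[9.2,-13.7,0],[0,0,0]],[15,[0,0,0],[0,0,0]]]'
cat >> h.py <<'E'
def arc(px=.601,pz=.112,off=-.014,offx=-.0015):
    s=r.state();p=s['tool_pos'];bx=px-(p[0]-offx);bz=p[2]-off-pz
    a=np.arctan2(bx,bz);print('a',a.round(3),'rad mm',round(np.hypot(bx,bz)*1e3,1))
    return p
E
python3 -c "
from h import *
st();arc()"
```

```text
t: 4.3
tool_pos: [0.5339, -0.0926, 0.1878]
tcp_rot: [0.512, 0.496, 0.503, -0.489]
force: [3.1, 1.7, -5.8]
opening: 0.0153
t 4.3 pos [ 0.5339 -0.0926  0.1878] x [ 0.016 -0.    -1.   ] yaw_y 1.7 F [ 3.1  1.7 -5.8] open 15.3 q [-0.33  0.25 -0.1   1.2   0.    1.21]
a 0.631 rad mm 111.2
```

```bash
python3 -m crank '[[15,[12.2,-14,0],[0,0,-0.5]],[15,[13.6,-11.2,0],[0,0,-0.5]],[15,[15.2,-8.9,0],[0,0,0]],[15,[16.4,-6.4,0],[0,0,0]],[15,[0,0,0],[0,0,0]]]' 25; python3 -c "
from h import *
st();arc()"
```

```text
t: 4.92
tool_pos: [0.498, -0.094, 0.1342]
tcp_rot: [0.51, 0.494, 0.505, -0.491]
force: [-2.4, 0.8, -4.1]
opening: 0.0153
t 4.92 pos [ 0.498  -0.094   0.1342] x [ 0.007 -0.001 -1.   ] yaw_y 1.8 F [-2.4  0.8 -4.1] open 15.3 q [-0.35  0.23 -0.27  1.06  0.    1.19]
a 1.228 rad mm 107.8
```

```bash
python3 -m crank '[[15,[13,-4.5,0],[0,0,-0.4]],[15,[13,-3,0],[0,0,0]],[15,[11,-1,0],[0,0,0]],[15,[0,0,0],[0,0,0]]]' 25; python3 -c "
from h import *
st();arc()"
```

```text
t: 5.42
tool_pos: [0.4926, -0.0945, 0.0982]
tcp_rot: [0.51, 0.493, 0.506, -0.491]
force: [-0.4, 2.2, 4.2]
opening: 0.0153
t 5.42 pos [ 0.4926 -0.0945  0.0982] x [ 0.006 -0.002 -1.   ] yaw_y 1.8 F [-0.4  2.2  4.2] open 15.3 q [-0.36  0.25 -0.34  0.97  0.    1.18]
a 1.569 rad mm 106.9
```

```bash
python3 -m crank '[[15,[3,0,0],[0,0,0]],[15,[1,0,0],[0,0,0]]]' 25; python3 -c "
from h import *
st();arc()
cv2.imwrite('pics/s3.png',r.read_camera('side')[120:320,240:460].repeat(3,0).repeat(3,1)[:600,:660])"
```

```text
t: 5.68
tool_pos: [0.4927, -0.0949, 0.0963]
tcp_rot: [0.511, 0.493, 0.505, -0.491]
force: [-5.1, 4.0, 16.0]
opening: 0.0156
t 5.67 pos [ 0.4927 -0.0949  0.0963] x [ 0.008 -0.004 -1.   ] yaw_y 1.8 F [-5.1  4.  16. ] open 15.6 q [-0.36  0.25 -0.35  0.96 -0.    1.18]
a 1.587 rad mm 106.8
```

View pics/s3.png

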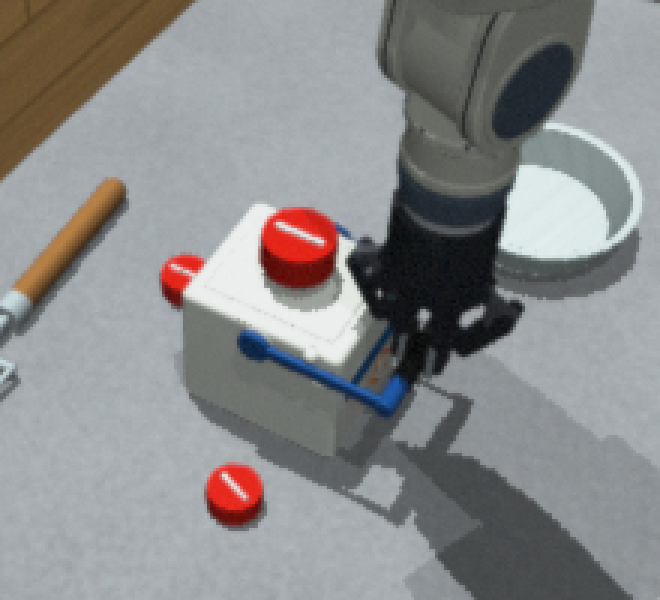

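```bash
python3 -m crank '[[15,[-2,0,0],[0,0,0]],[27,[0,0,0],[0,0,0]],[27,[0,0,0],[0,0,0]],[27,[-15,0,0],[0,0,-0.4]],[27,[-40,0,0],[0,0,0]],[27,[-50,0,0],[0,0,0]],[60,[-40,0,0],[0,0,0]],[85,[0,0,0],[0,0,0]]]' 20; python3 -c "
from h import *
st()
cv2.imwrite('pics/s4.png',r.read_camera('side')[120:320,240:460].repeat(3,0).repeat(3,1)[:600,:660])
cv2.imwrite('pics/w4.png',r.read_camera('wrist'));cv2.imwrite('pics/w4.png',r.read_camera('wrist'));st()"
```

```text
t: 6.72
tool_pos: [0.4916, -0.0952, 0.2443]
tcp_rot: [0.507, 0.49, 0.508, -0.495]
force: [-0.2, -1.0, -0.1]
opening: 0.0624
t 6.72 pos [ 0.4916 -0.0952  0.2443] x [-0.006 -0.005 -1.   ] yaw_y 1.7 F [-0.2 -1.  -0.1] open 62.4 q [-0.36  0.17 -0.06  1.34 -0.01  1.19]
t 6.88 pos [ 0.4902 -0.0946  0.2408] x [-0.011 -0.003 -1.   ] yaw_y 1.7 F [-0.2 -0.1  0.2] open 82.8 q [-0.36  0.18 -0.06  1.34 -0.01  1.19]
```

View pics/s4.png

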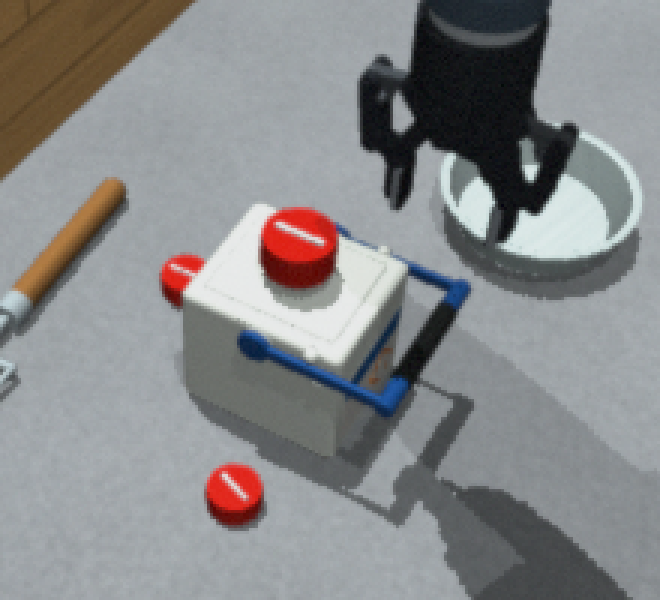

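View pics/w4.png

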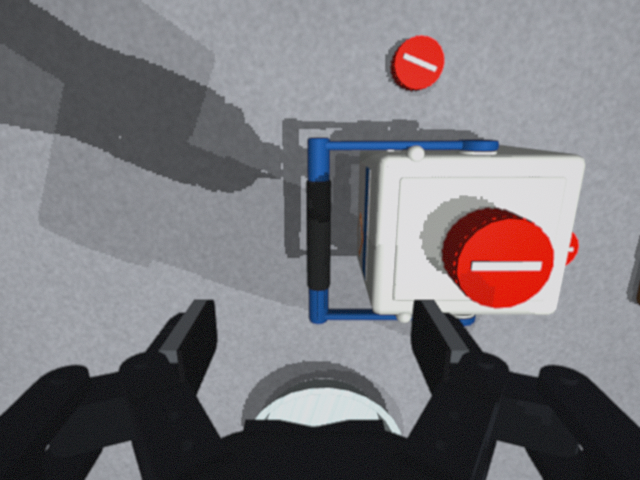

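The handle is folded level with the nibs visible over its arms. Now measuring the handle bar and the cap in the unobstructed top/side views.

Run:
```python
from h import *
i=r.camera_info('wrist')
a=r.read_camera('top');b=r.read_camera('side');w=r.read_camera('wrist')
cv2.imwrite('pics/t5.png',cv2.resize(a[190:320,300:430],None,fx=4,fy=4,interpolation=cv2.INTER_CUBIC))
def red(im):
    h=cv2.cvtColor(im,cv2.COLOR_BGR2HSV);m=(((h[...,0]<8)|(h[...,0]>172))&(h[...,1]>130)&(h[...,2]>60)).astype('uint8')
    k,l,s,c=cv2.connectedComponentsWithStats(m);return [(s[j].tolist(),c[j].round(1).tolist()) for j in range(1,k) if s[j,4]>40]
for n,im in(('top',a),('side',b),('wrist',w)):print(n,red(im))
# white mark on the cap, wrist pixels (471,267)-(542,265)
print('mark wrist',plane('wrist',(471,267),.174,i),plane('wrist',(542,265),.174,i))
print('captop wrist ellipse c',plane('wrist',(505.5,262.5),.174,i))
g=lambda u,v:(240+(u-1)/3,120+(v-1)/3)
print('side mark c',plane('side',g(300,234),.174),'side cap top ellipse',plane('side',g(299,232),.174))
```

```text
top [([363, 189, 17, 17, 182], [371.1, 196.8]), ([349, 226, 9, 18, 77], [352.2, 234.3]), ([295, 249, 17, 18, 190], [303.2, 257.4])]
side [([327, 189, 25, 27, 514], [339.0, 202.6]), ([294, 205, 14, 17, 123], [299.1, 211.6]), ([309, 275, 18, 20, 277], [317.6, 284.6])]
wrist [([392, 36, 54, 55, 2037], [418.4, 63.3]), ([444, 209, 112, 100, 7776], [498.8, 257.8]), ([568, 234, 13, 31, 184], [574.7, 249.3])]
mark wrist [ 0.58240258 -0.09946763  0.174     ] [ 0.62349428 -0.09686207  0.174     ]
captop wrist ellipse c [ 0.60202193 -0.09600718  0.174     ]
side mark c [ 0.60127917 -0.09852134  0.174     ] side cap top ellipse [ 0.60294879 -0.09990169  0.174     ]
```

View pics/t5.png

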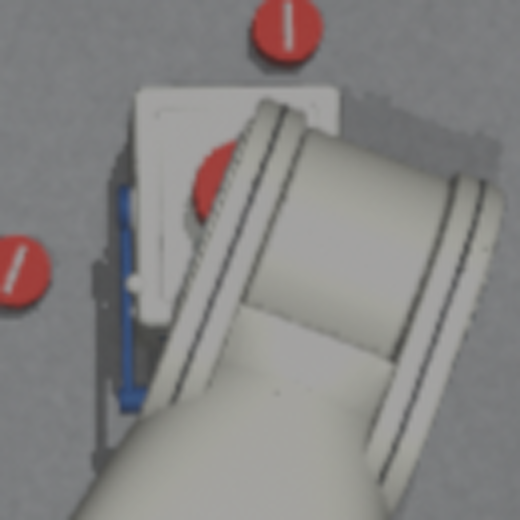

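```bash
python3 -m crank '[[85,[0,38,2],[0,0,0.6]],[85,[0,38,2],[0,0,0]],[85,[0,34,2],[0,0,0]],[85,[0,0,0],[0,0,0]]]' ; python3 -c "
from h import *
i=r.camera_info('wrist')
st();to((.602,-.098,.138),2)
cv2.imwrite('pics/w6.png',r.read_camera('wrist'))"
```

```text
t: 7.52
tool_pos: [0.602, -0.0972, 0.2363]
tcp_rot: [0.506, 0.491, 0.509, -0.494]
force: [-0.6, -0.2, -0.6]
opening: 0.0847
t 7.53 pos [ 0.602  -0.0972  0.2363] x [-0.007 -0.001 -1.   ] yaw_y 1.7 F [-0.6 -0.2 -0.6] open 84.7 q [-0.3   0.37  0.19  1.4  -0.    1.25]
shift mm [98.3  0.6  0.8] turn deg [-0.33  0.03  0.38]
after-turn frame shift [98.3 -0.   0.8]
```

View pics/w6.png

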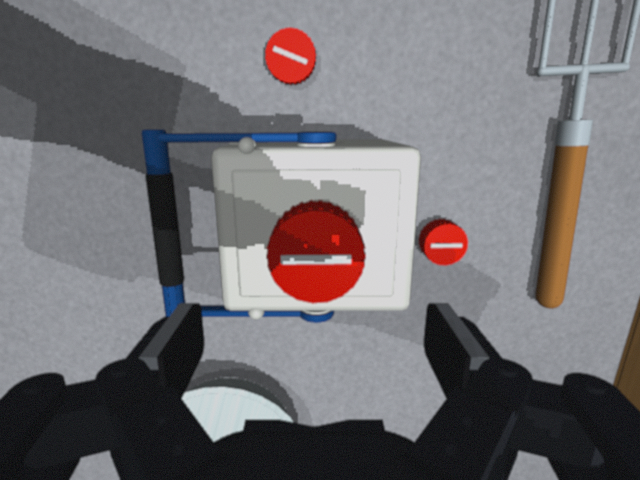

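```bash
python3 -m crank '[[85,[35,0,0.8],[0,0,0.4]],[85,[35,0.5,0],[0,0,0]],[85,[22,0,0],[0,0,0]],[85,[4,0,0],[0,0,0]],[85,[0,0,0],[0,0,0]]]' ; python3 -c "
from h import *
st();to((.602,-.098,.139),2)"
```

```text
t: 8.2
tool_pos: [0.5969, -0.0976, 0.1387]
tcp_rot: [0.507, 0.492, 0.507, -0.493]
force: [-0.9, -0.5, -0.5]
opening: 0.0849
t 8.2 pos [ 0.5969 -0.0976  0.1387] x [-0.001 -0.    -1.   ] yaw_y 1.6 F [-0.9 -0.5 -0.5] open 84.9 q [-0.3   0.39 -0.02  1.16 -0.    1.24]
shift mm [-0.3  5.1  0.5] turn deg [-0.36  0.02  0.08]
after-turn frame shift [-0.3  5.1  0.5]
```

```bash
python3 -m crank '[[85,[0,5,0.5],[0,0,0]],[70,[0,0,0],[0,0,0]],[64,[0,0,0],[0,0,0]],[50,[0,0,0],[0,0,0]],[50,[0,0,0],[0,0,0]],[50,[0,0,0],[0,0,0]]]' 20; python3 -c "
from h import *
st();to((.602,-.098,.139),2)"
```

```text
t: 8.95
tool_pos: [0.603, -0.0983, 0.1417]
tcp_rot: [0.508, 0.493, 0.506, -0.493]
force: [0.7, 0.2, 1.1]
opening: 0.056
t 8.95 pos [ 0.603  -0.0983  0.1417] x [ 0.003 -0.002 -1.   ] yaw_y 1.6 F [0.7 0.2 1.1] open 56.0 q [-0.3   0.4  -0.    1.17 -0.    1.24]
shift mm [ 2.7 -1.  -0.4] turn deg [-0.36  0.11 -0.14]
after-turn frame shift [ 2.7 -1.  -0.4]
```

```bash
python3 -m crank '[[40,[0,0,0],[0,0,0]],[40,[0,0,0],[0,0,0]],[40,[2,0,0],[0,0,0]],[40,[2,0,0],[0,0,0]]]' 80; python3 -c "
from h import *
st();to((.602,-.098,.1417),2)"
```

```text
t: 9.45
tool_pos: [0.6031, -0.0983, 0.1397]
tcp_rot: [0.509, 0.493, 0.505, -0.492]
force: [-3.8, 1.1, 12.4]
opening: 0.0547
t 9.45 pos [ 0.6031 -0.0983  0.1397] x [ 0.005 -0.003 -1.   ] yaw_y 1.6 F [-3.8  1.1 12.4] open 54.7 q [-0.3   0.4  -0.01  1.16 -0.    1.24]
shift mm [-2.  -1.1 -0.4] turn deg [-0.35  0.16 -0.26]
after-turn frame shift [-2.  -1.1 -0.4]
```

```bash
python3 -m crank '[[40,[4,0,0],[0,0,0]],[40,[4,0,0],[0,0,0]]]' 80; python3 -c "
from h import *
st()"
```

```text
t: 9.7
tool_pos: [0.6033, -0.0984, 0.1355]
tcp_rot: [0.51, 0.494, 0.504, -0.492]
force: [-12.1, 3.0, 37.0]
opening: 0.0545
t 9.7 pos [ 0.6033 -0.0984  0.1355] x [ 0.008 -0.004 -1.   ] yaw_y 1.7 F [-12.1   3.   37. ] open 54.5 q [-0.3   0.4  -0.02  1.14 -0.    1.24]
```

```bash
python3 -m crank '[[40,[2.5,-0.5,0],[-5,0.1,-0.3]],[40,[2.5,0,0],[-10,0,0]],[40,[2.5,0,0],[-10,0,0]]]' 80; python3 -c "
from h import *
st()"
```

```text
t: 10.07
tool_pos: [0.6055, -0.0985, 0.1357]
tcp_rot: [0.61, 0.369, 0.598, -0.366]
force: [-5.7, 7.3, 22.7]
opening: 0.0544
t 10.07 pos [ 0.6055 -0.0985  0.1357] x [ 0.016 -0.005 -1.   ] yaw_y 27.3 F [-5.7  7.3 22.7] open 54.4 q [-0.3   0.4  -0.02  1.14 -0.    0.8 ]
```

```bash
python3 -m crank '[[40,[2.5,-1,-0.5],[-9,0.4,-0.4]],[40,[2,-0.5,-0.3],[-9,0.3,-0.3]]]' 80; python3 -c "
from h import *
st()
cv2.imwrite('pics/w7.png',r.read_camera('wrist'))
cv2.imwrite('pics/s7.png',r.read_camera('side')[120:320,240:460].repeat(3,0).repeat(3,1)[:600,:660])"
```

```text
t: 10.32
tool_pos: [0.6048, -0.0974, 0.1358]
tcp_rot: [0.657, 0.265, 0.654, -0.265]
force: [-3.9, 2.9, 16.8]
opening: 0.0541
t 10.32 pos [ 0.6048 -0.0974  0.1358] x [ 0.005 -0.001 -1.   ] yaw_y 46.0 F [-3.9  2.9 16.8] open 54.1 q [-0.3   0.4  -0.01  1.15 -0.    0.47]
```

View pics/w7.png

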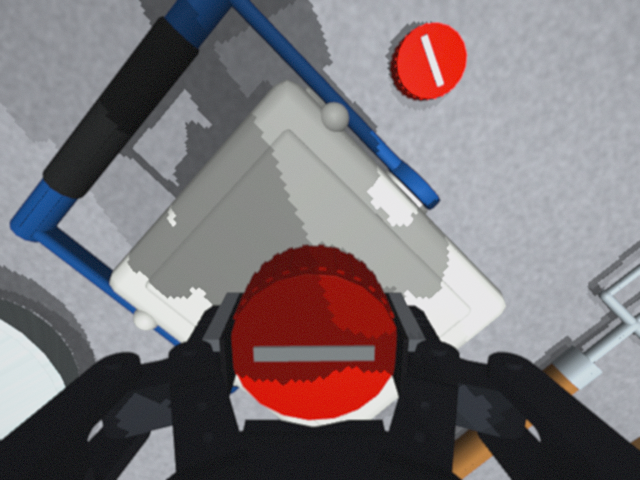

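View pics/s7.png

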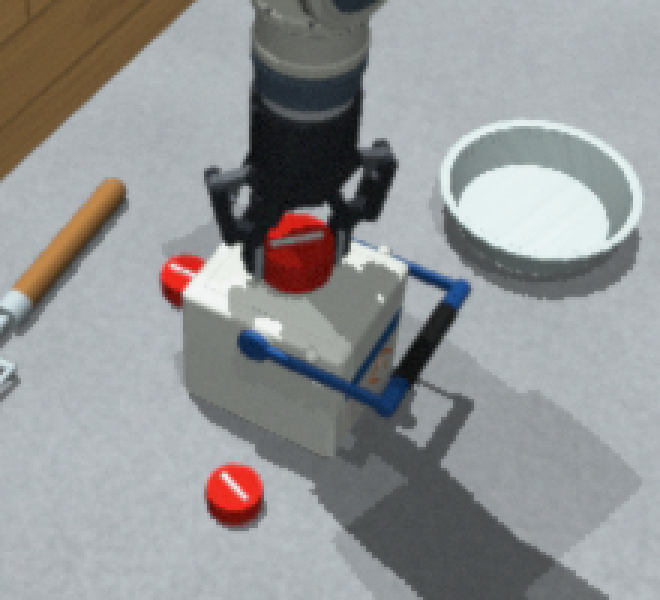

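The mark is still level in the wrist view, so the cap turned with the gripper, by about 44 degrees. The jug and handle have not moved. Finishing the turn to about 60 degrees.

```bash
python3 -m crank '[[40,[0,-1,-1],[-8,0.1,-0.1]],[40,[0,-0.5,-0.5],[-8,0.1,-0.1]],[40,[-1,0,0],[0,0,0]],[40,[0,0,0],[0,0,0]]]' 80; python3 -c "
from h import *
st();to((.602,-.098,.142),62)"
```

```text
t: 10.92
tool_pos: [0.605, -0.0978, 0.1429]
tcp_rot: [0.691, 0.167, 0.683, -0.169]
force: [-2.8, 0.4, 6.7]
opening: 0.0544
t 10.93 pos [ 0.605  -0.0978  0.1429] x [ 0.01  -0.005 -1.   ] yaw_y 62.5 F [-2.8  0.4  6.7] open 54.4 q [-0.3   0.39 -0.01  1.16 -0.    0.18]
shift mm [ 0.9 -1.6 -2.6] turn deg [ 0.5   0.64 -0.02]
after-turn frame shift [ 0.9 -1.6 -2.5]
```

```bash
python3 -m crank '[[40,[-4,0,0],[0,0.6,0]],[40,[-6,0,0],[0,0,0]],[40,[-10,0,0],[0,0,0]],[40,[-14,0,0],[0,0,0]],[40,[-18,0,0],[0,0,0]],[40,[-15,0,0],[0,0,0]],[40,[0,0,0],[0,0,0]]]' 60; python3 -c "
from h import *
st();to((.603,-.098,.2167),62)
cv2.imwrite('pics/w8.png',r.read_camera('wrist'))
cv2.imwrite('pics/s8.png',r.read_camera('side')[100:300,240:460].repeat(3,0).repeat(3,1)[:600,:660])"
```

```text
t: 11.8
tool_pos: [0.6053, -0.0977, 0.2146]
tcp_rot: [0.687, 0.168, 0.686, -0.168]
force: [-0.6, 0.2, -0.9]
opening: 0.0546
t 11.8 pos [ 0.6053 -0.0977  0.2146] x [ 0.002 -0.    -1.   ] yaw_y 62.5 F [-0.6  0.2 -0.9] open 54.6 q [-0.3   0.37  0.14  1.34  0.    0.18]
shift mm [-2.1 -1.3 -1.9] turn deg [ 0.51  0.09 -0.04]
after-turn frame shift [-2.1 -1.3 -1.9]
```

View pics/w8.png

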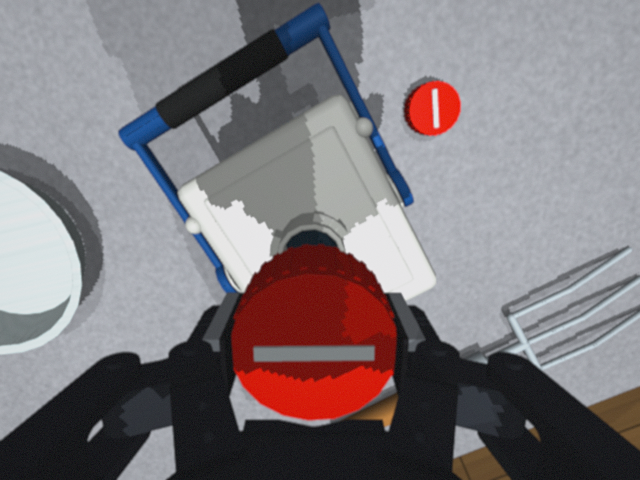

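View pics/s8.png

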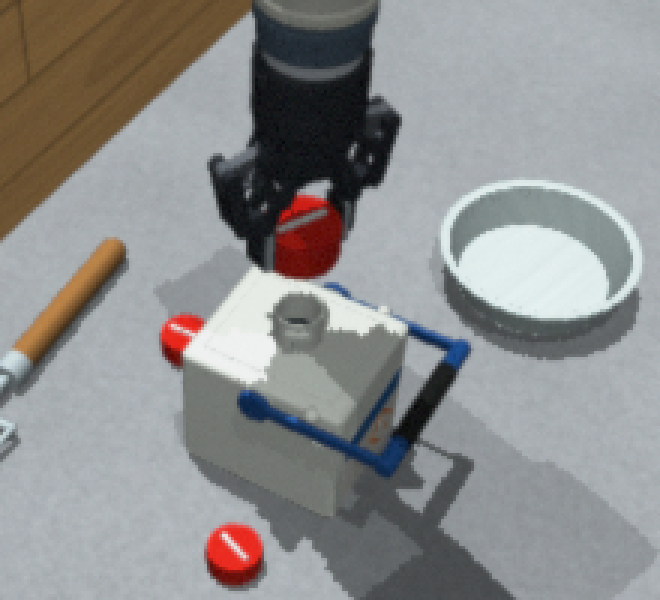

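The side view shows the cap lifted clear at crop (308,225) and the open neck at (301,306). The handle is still home. Now comparing cap and neck centres in the same view.

Run:
```python
from h import *
b=cv2.imread('pics/s8.png')
cv2.imwrite('pics/s8c.png',cv2.resize(r.read_camera('side')[155:225,310:370],None,fx=8,fy=8,interpolation=cv2.INTER_CUBIC))
st()
g=lambda u,v:(240+(u-1)/3,100+(v-1)/3)
print('neck',plane('side',g(301,306),.159),'mark',plane('side',g(302,221),.2469))
```

```text
t 11.95 pos [ 0.6045 -0.0975  0.2125] x [-0.001  0.001 -1.   ] yaw_y 62.5 F [-0.8  0.8 -0.5] open 54.6 q [-0.3   0.37  0.14  1.34  0.    0.18]
neck [ 0.6011049  -0.10112625  0.159     ] mark [ 0.60291803 -0.09718321  0.2469    ]
```

View pics/s8c.png

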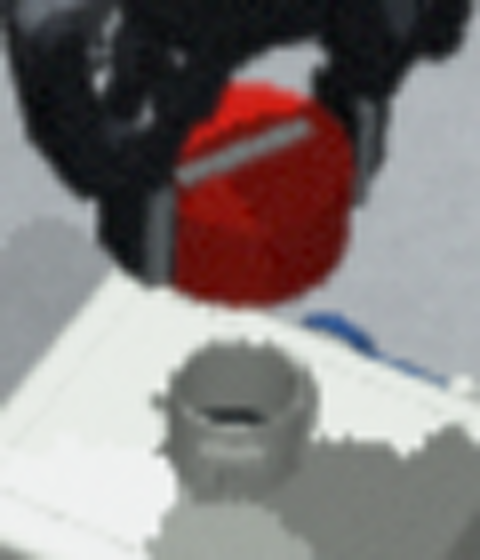

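Run:
```python
from h import *
f=lambda u,v:(310+(u-3.5)/8,155+(v-3.5)/8)
for v in (380,386,392):print('neck',plane('side',f(243,v),.159).round(4))
print('mark',plane('side',f(245,153),.2448).round(4))
i=r.camera_info('wrist');w=cv2.imread('pics/w8.png');print('neck in wrist (313,~238)',plane('wrist',(313,248),.159,i).round(4))
st();to((.603,-.0985,.2167),62.5)
```

```text
neck [ 0.6006 -0.1     0.159 ]
neck [ 0.5994 -0.098   0.159 ]
neck [ 0.5983 -0.096   0.159 ]
mark [ 0.6037 -0.0981  0.2448]
neck in wrist (313,~238) [ 0.5971 -0.094   0.159 ]
t 11.95 pos [ 0.6045 -0.0975  0.2125] x [-0.001  0.001 -1.   ] yaw_y 62.5 F [-0.8  0.8 -0.5] open 54.6 q [-0.3   0.37  0.14  1.34  0.    0.18]
shift mm [-4.2 -1.6 -0.9] turn deg [ 0.   -0.08 -0.01]
after-turn frame shift [-4.2 -1.6 -0.9]
```

```bash
python3 -m crank '[[40,[-4.5,-1.6,-1.8],[0,0,0]],[40,[-1,0,0],[0,0,0]],[40,[0,0,0],[0,0,0]],[40,[0,0,0],[0,0,0]]]' 60; python3 -c "
from h import *
st();r.read_camera('top');cv2.imwrite('pics/s9.png',r.read_camera('side')[100:300,240:460].repeat(3,0).repeat(3,1)[:600,:660]);st();to((.602,-.098,.2167),62.5)"
```

```text
t: 12.45
tool_pos: [0.6015, -0.0981, 0.2171]
tcp_rot: [0.686, 0.168, 0.688, -0.168]
force: [-0.1, -0.0, -0.2]
opening: 0.0547
t 12.45 pos [ 0.6015 -0.0981  0.2171] x [-0.003  0.001 -1.   ] yaw_y 62.5 F [-0.1 -0.  -0.2] open 54.7 q [-0.3   0.37  0.14  1.35  0.    0.18]
t 12.55 pos [ 0.6015 -0.0981  0.217 ] x [-0.004  0.001 -1.   ] yaw_y 62.5 F [-0.2 -0.5 -1.2] open 54.6 q [-0.3   0.37  0.14  1.35  0.    0.18]
shift mm [0.3 0.3 0.4] turn deg [-0.   -0.22  0.02]
after-turn frame shift [0.3 0.3 0.4]
```

View pics/s9.png

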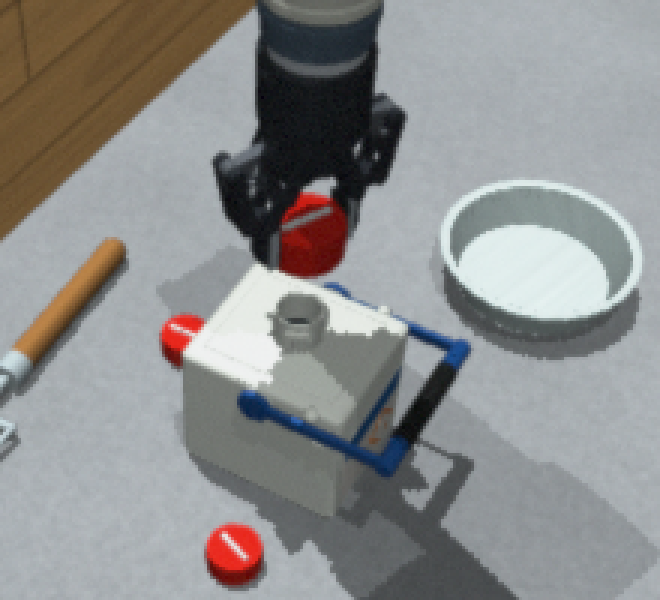

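```bash
python3 -c "
from h import *
print(r.job_done());st()"
```

```text
the job is handed in; nothing more can be done
None
the job is handed in; nothing more can be done
```

I folded the handle forward until it hit its end stop (16 N). I then pressed the cap to its bottom (about 37 N at the wrist), turned it about 60° anticlockwise and lifted it off. The job was handed in at about 12.5 s.

- **Cap:** It is held level (within 0.3°) at about (0.602, −0.098). The gap to the neck rim works out at about 60 mm from the arm's position, assuming the cap didn't slip in the grip.
- **Centring:** My measurements of the neck centre differ by a few mm. The side view gave x 0.598–0.601 and y −0.096 to −0.100. A rougher wrist reading, of a neck mostly hidden by the cap, gave (0.597, −0.094). I used the average of the jug measurements, so centring is good to about 2–4 mm.
- **Handle:** The pictures show it lying level with the nibs above its arms. I did not measure its angle separately after letting go.
- **Jug, pan and chew:** The last side view shows the jug standing where it was and the feed pan in place. I never went near the chew, but did not check it in a final picture.

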